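# Index the turbo core one hole on its assembly stand

### The job

The compressor wheel is fitted next, so the turbo core on the indexing stand has to be turned one hole towards the side where that wheel lies: hook the fingertips through the pull ring, lift the spring pin clear of its hole, swing the arm to the next hole on the wheel's side and let the pin drop fully home there. Work with the fingertips only: the ring is hooked gently, never gripped or wrenched, and nothing is picked up. Leave the wheel and the other loose parts where they are, and let go of the stand at the end.

Things in the scene. Friction and masses are not known exactly. Their poses are not given: they have to be found in the camera images.
- stand: Grey painted jig plate screwed to the worktop, 270 x 250 x 14 mm: x from -195 to +75 mm, y -125 to +125 mm from its origin, which lies on the vertical pivot axis at worktop height; x points from the arm's free end to the pivot, away from the robot; z up. Five 10 mm holes lie on a 160 mm radius about the pivot on the robot's side, 20 degrees (56 mm) apart; the middle one on the -x axis.
- table (a point): Centre of the round table (132 mm diameter) on the pivot, upper face, 34 mm above the worktop. The dark turbo core is clamped on it in three jaws, top 93 mm above the worktop, pipe pointing away from the arm. From the table a dark steel arm, 38 mm wide, upper face also 34 mm high, runs over the holes towards the robot. Table, core and arm turn as one.
- hole_left (a point): Mouth of the hole next to the middle one on the robot's left (stand's +y), on the plate's top, 14 mm above the worktop.
- hole_right (a point): The same on the robot's right (stand's -y).
- pull_ring: Steel pull ring fixed rigidly on the index pin, over the arm's free end: opening 48 mm diameter, bar 7 mm thick. Origin: centre of the opening, 141 mm from the pivot axis and 89 mm above the worktop with the pin home. y axis: horizontal, along the swing. x axis: normal of the opening, away from the robot and 45 degrees downwards. z axis: up the ring, whose top leans 45 degrees towards the core.
- ring_top (a point): Inner edge of the opening at its highest point, 24 mm up the ring's z axis from its centre: the bar a fingertip lifts. Shut fingertips pointing down and forwards, 25 to 45 degrees from straight down, go in from the robot's side; if steep, push them in deep and forwards against this bar before lifting. Below stand only the pin's collar (63 mm above the worktop) and barrel (58 mm), within 14 mm of the pin axis.
- index_pin (a joint): Lift of the spring pin in m: 0 = fully home, 0.010 = clear of the hole, 0.020 = upper stop. The spring pushes it down with 4 N at the bottom, 7 N at the top; let go over a hole it drops in by itself, between holes it rides on the plate. In a hole it locks the arm (1 mm play either way).
- index_arm (a joint): Swing of arm, table and core about the pivot in rad, counterclockwise from above: 0 = middle hole (start); holes at -0.698, -0.349, 0, 0.349, 0.698. Positive moves the ring to the robot's right (stand's -y), negative to the left. Light friction, about 1 N at the ring: it stays where it is left.
- compressor_wheel: Small bladed aluminium compressor wheel, 49 mm diameter, 26 mm tall, loose, standing on the worktop clearly to the robot's left (+y) or right (-y) of the stand: it tells which way to swing. Origin: centre of its underside. Not to be touched.
- thrust_ring: Loose flat steel ring, 56 mm outside diameter, 8 mm thick, lying on the worktop on the other side of the stand (it is not the pull ring). Origin: centre of its underside. To be left alone.
- hex_key: Dark L-shaped hex key, 94 x 36 mm, 8 mm thick, lying loose on the worktop between the stand and the robot. Origin: centre of its underside. To be left alone.

How it is judged (in metres and radians):
On the way:
1. the pin is lifted out of the first hole by its ring (value of joint index_pin above 0.008 m and value of joint index_arm between -0.12 and 0.12 rad), for 0.1 s.
At the end, for the whole second after the job is handed in: The arm stands at the hole next to the middle one on the compressor wheel's side (within 0.03 rad), the pin is home (lift under 2 mm), and the compressor wheel, thrust ring and hex key are within 20 mm of where they were (((world y of compressor_wheel above 0 m and value of joint index_arm between -0.379 and -0.319 rad) or (world y of compressor_wheel below 0 m and value of joint index_arm between 0.319 and 0.379 rad)) and value of joint index_pin below 0.002 m and distance of each of compressor_wheel, thrust_ring, hex_key from where it was at the start of the episode below 0.02 m); the robot touches nothing.
It fails at once if the ring is gripped or wrenched (more than 32 N from the fingers) (contact force between the fingers and pull_ring above 32 N).
It fails at once if the arm is swung two holes instead of one (value of joint index_arm above 0.6 rad or value of joint index_arm below -0.6 rad).
It fails at once if a bystander is picked up or lifted (height (world z) of any of compressor_wheel, thrust_ring, hex_key above 0.012 m).
It also fails if it takes over 45 s, if anything falls off the work surface, if the arm or the gripper's body presses on something with over 40 N, if the wrist force passes 120 N, or if a joint passes its speed limit or range.

### The arm

A 6-joint arm with a two-finger parallel gripper is mounted at the origin on a cart in front of the work surface, level with it; the furniture and walls round the work are solid. World frame = base frame: x ahead of the robot, y to its left, z up, the work surface at z = 0. Lengths are in m, angles in degrees, forces in N, time in s.
With the tool pointing down it reaches from about 0.375 to 0.925 m from the base axis. Payload 5.7 kg.
Tool frame: the origin (TCP) lies at the very end of the fingers, on their centre line; the grasp point (between the pads) lies 19 mm behind it; z points along the fingers, y is the line along which they close (so a half turn about z gives the same grasp; the last joint's range is limited). The gripper opens to 85 mm and grips with 20 to 120 N. Pads are 22 mm wide; open, the fingers measure 114 mm over their backs; the gripper's body (76 mm by 85 mm) begins 54 mm behind the grasp point. The pads swing forward as they close: fully open they stand 13 mm farther back than shut.
Start: joints at [-80.334, 20.558, 86.54, -0, 72.909, -6.595], TCP at [0.168, -0.576, 0.231] pointing down, gripper open.
Joint ranges: [-170.27, 170.27], [-57.76, 135], [12.27, 136.19], [-55.21, 235.2], [11.17, 155.16], [-170.74, 170.74]. Speed limits (degrees/s): [136.94, 136.94, 180, 180, 180, 180].

### API

Orientations are given as a 3x3 rotation matrix whose columns are the frame's x, y, z axes.
In Python, from rig import get_state, optics, ctrl gives the robot as it stands. The module is installed in compiled form; this text tells all that it offers.
- The arm moves only by the tool carry_out, never from a script. Its argument "commands" is a list of rows, each a list of 4 numbers: the shift along the tool's x, y, z in m, then the turn about the tool's z in degrees. A call has 1 to 20 rows; each row shifts and turns the commanded pose from where the row before left it, along the tool's axes as they then stand; what a row does not reach is not made up. A row lasts 1/8 s, in which the tool goes at most 62.5 mm and 10.7 degrees, less where a joint would pass 70% of its speed; a pose out of reach is approached as far as the arm can. A call is refused whole if a number of a shift passes 0.0625 or a number of a turn 10.7, either way. A call with a gripper value outside its range is refused whole. "fingers" is the gripper command: -1 is shut, 1 is fully open, values between are in proportion, set as the call begins (left out, the last holds). The fingers move at their own pace and stop on an object; "newtons" is the grip in N (left out, the last holds). Time passes only in rows, so rows that do not move let the fingers close. It gives the time, the measured TCP pose, the force, the opening and the grip force at its end, in the units of the state.
- get_state(): the state, without advancing time (a new reading comes with each control period).
- optics.capture(name): name is "scene" or "side" or "wrist"; returns the picture (420x560x3 uint8, blue, green, red); there is no depth.
- optics.get_calibration(name): a dict with "K" (3x3 intrinsics, pixels), "R" (3x3) and "t" (3): a world point X has camera coordinates R X + t; the wrist camera has in their place "T_tool_cam" (4x4, takes a point from camera to tool coordinates, whose origin is the TCP and whose axes are the flange's). Camera axes: x right, y down, z forward; pixel columns grow to the right and rows downward; lengths in m; the calibration is good to about 2 mm. A picture is of the moment at which its call begins: read the wrist's pose just before it. get_calibration takes no time and is no camera call.
- ctrl.hand_in(): hands the job in; it is judged then, once.
The state is a dict: "t": time; "joints": joint angles; "joint_velocities": joint speeds; "effort": joint torques, N m; "position": TCP position; "tool_rot": TCP orientation; "ft_force": force on the tool from outside, world axes, zero at the start; "moment": the same for the moment, N m; "width": finger opening in m; "grasp_force": force on a finger pad.
Only numpy, scipy, OpenCV 4.12 (cv2) and the standard library are available. Lean on these libraries where they do the work, as an engineer would, in place of code of your own. Each camera call takes 0.05 s, during which the arm holds its last target. There are 200 camera calls.

## Working session

There is one attempt and no reset: what is moved stays moved. The work goes in short steps, Python scripts to look and compute and a tool call to move; the robot and the scene stay as the last step left them, time stands still between calls to the robot, and variables do not carry over. Pictures are saved under pics/ and viewed, at most 10 in all, crops included, and the job is handed in when it is done.

Besides the shell and the picture viewer there is one more tool, called after "Emit:" by a JSON object that holds its "op" and its "data", one argument or row to a line. carry_out: Moves the arm, as the interface text tells. Its arguments: {"type":"object","properties":{"commands":{"type":"array"},"fingers":{"type":"number"},"newtons":{"type":"number"}},"required":["commands"]}

```bash
mkdir -p pics; python3 - <<'E'
from rig import get_state, optics
import cv2, numpy as np
s=get_state(); print(s['t'],s['position'],np.round(s['tool_rot'],3).tolist(),s['width'])
for n in ['scene','side']:
    cv2.imwrite(f'pics/{n}0.png',optics.capture(n)); c=optics.get_calibration(n); print(n,np.round(c['K'],1).tolist(),np.round(c['R'],3).tolist(),np.round(c['t'],3).tolist())
print(optics.get_calibration('wrist'))
E
```

```text
0.0 [ 0.16787975 -0.57531191  0.23045469] [[0.96, 0.28, -0.0], [0.28, -0.96, 0.002], [0.0, -0.002, -1.0]] 0.08545061741687078
scene [[530.0, 0.0, 267.7], [0.0, 530.0, 214.9], [0.0, 0.0, 1.0]] [[-0.769, -0.64, -0.014], [-0.274, 0.35, -0.896], [0.578, -0.685, -0.444]] [0.461, 0.219, 1.02]
side [[487.9, 0.0, 282.7], [0.0, 487.9, 211.9], [0.0, 0.0, 1.0]] [[-1.0, -0.014, -0.025], [0.019, 0.338, -0.941], [0.022, -0.941, -0.337]] [0.589, 0.084, 1.213]
{'K': array([[327.8961486 ,   0.        , 280.15691505],
       [  0.        , 327.8961486 , 207.97828072],
       [  0.        ,   0.        ,   1.        ]]), 'T_tool_cam': array([[-3.34017413e-04, -9.57288194e-01, -2.89135266e-01,
         7.25317646e-02],
       [ 9.99999906e-01, -2.40298622e-04, -3.59632188e-04,
         2.97388878e-04],
       [ 2.74792842e-04, -2.89135359e-01,  9.57288185e-01,
        -1.41937773e-01],
       [ 0.00000000e+00,  0.00000000e+00,  0.00000000e+00,
         1.00000000e+00]])}
```

View pics/scene0.png

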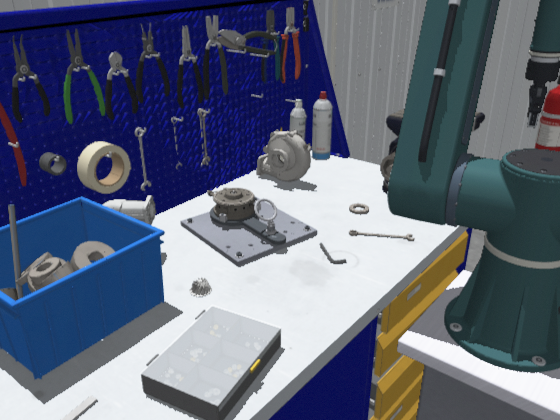

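View pics/side0.png

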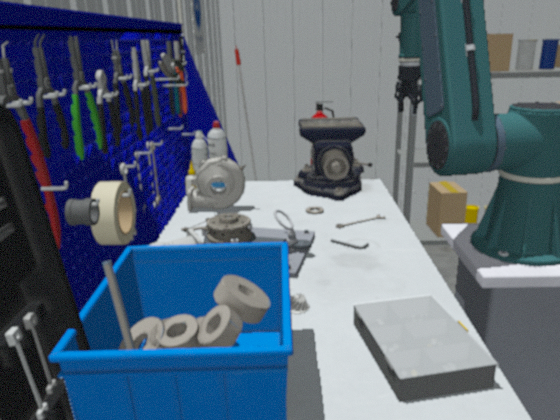

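The compressor wheel is at about (201,287) in the scene picture and the thrust ring at (358,209). The plate corners are near (181,229), (240,258) and (315,232), with the pull ring near (266,211). Zooming in for the corners.

```bash
python3 - <<'E'
import cv2
a=cv2.imread('pics/scene0.png')[175:271,170:330]
cv2.imwrite('pics/z.png',cv2.resize(a,None,fx=5,fy=5,interpolation=cv2.INTER_CUBIC))
E
cat > h.py <<'E'
import numpy as np
from rig import optics
def proj(n,X):
    c=optics.get_calibration(n); p=(np.asarray(c['R'])@np.atleast_2d(X).T).T+np.asarray(c['t']).ravel(); q=p@np.asarray(c['K']).T; return q[:,:2]/q[:,2:]
def back(n,uv,z):
    c=optics.get_calibration(n); R=np.asarray(c['R']); C=-R.T@np.asarray(c['t']).ravel(); d=R.T@np.linalg.inv(c['K'])@[*uv,1]; return C+d*(z-C[2])/d[2]
E
python3 - <<'E'
from h import *
for uv,z in [((201,292),0),((358,209),0.004),((181,229),.014),((240,258),.014),((315,232),.014),((266,211),.089),((333,255),0)]: print(uv,back('scene',uv,z).round(3))
E
```

```text
(201, 292) [0.552 0.283 0.   ]
(358, 209) [ 0.497 -0.275  0.004]
(181, 229) [0.785 0.129 0.014]
(240, 258) [0.566 0.142 0.014]
(315, 232) [ 0.502 -0.072  0.014]
(266, 211) [0.58  0.028 0.089]
(333, 255) [ 0.415 -0.025  0.   ]
```

View pics/z.png

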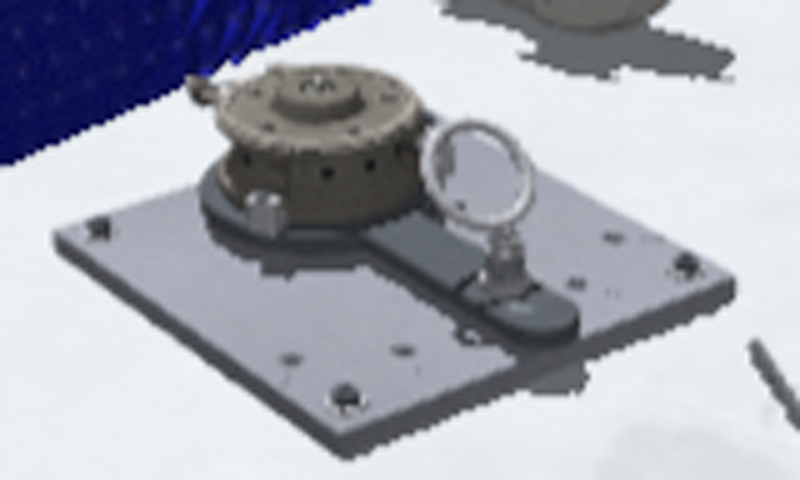

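Zoomed: top corners at (55,235), (345,433), (735,282); holes at (290,358), (402,350), (575,284), (613,237); ring centre about (478,175). Fitting the stand pose.

```bash
python3 - <<'E'
from h import *
from scipy.optimize import least_squares
z=lambda u,v: (170+(u+.5)/5-.5,175+(v+.5)/5-.5)
r=.16; h=lambda a:(-r*np.cos(np.radians(a)),r*np.sin(np.radians(a)),.014)
c45=.7071
P=[((.075,.125,.014),z(55,235)),((-.195,.125,.014),z(345,433)),((-.195,-.125,.014),z(735,282)),((-.141,0,.089),z(478,175))]
H=[(h(40),z(290,358)),(h(20),z(402,350)),(h(-20),z(575,284)),(h(-40),z(613,237))]
for extra in ([],H):
    L=np.array([p[0] for p in P+extra]); U=np.array([p[1] for p in P+extra])
    W=lambda q:L@np.array([[np.cos(q[2]),-np.sin(q[2]),0],[np.sin(q[2]),np.cos(q[2]),0],[0,0,1]]).T+[q[0],q[1],0]
    f=least_squares(lambda q:(proj('scene',W(q))-U).ravel(),[.7,.03,0],loss='soft_l1')
    print(f.x,np.degrees(f.x[2]),(proj('scene',W(f.x))-U).round(1).tolist())
    print('ring',W(f.x)[3])
E
```

```text
[ 0.72202404 -0.00593121 -0.21214274] -12.154883838530235 [[-0.7, -0.5], [-0.6, 0.6], [0.8, -1.4], [0.5, 0.3]]
ring [0.58418498 0.02375706 0.089     ]
[ 0.72330635 -0.00641171 -0.21569593] -12.358466685841998 [[-0.9, -0.8], [-1.2, 0.4], [0.4, -1.5], [0.1, 0.1], [0.2, 0.3], [0.5, 0.1], [0.3, -0.0], [0.0, 0.1]]
ring [0.58557365 0.02376614 0.089     ]
```

Emit:
{"op": "carry_out", "data": {
  "commands": [
    [0,0,-0.02,9.57],
    [0,0,-0.02,9.57],
    [0,0,-0.02,9.56],
    [0.02,-0.0482,0,0],
    [0.02,-0.0482,0,0],
    [0.02,-0.0482,0,0],
    [0.02,-0.0482,0,0],
    [0.02,-0.0482,0,0],
    [0.02,-0.0482,0,0],
    [0.02,-0.0482,0,0],
    [0.02,-0.0482,0,0],
    [0.02,-0.0482,0,0],
    [0.02,-0.0482,0,0],
    [0.02,-0.0482,0,0],
    [0.02,-0.0482,0,0],
    [0.02,-0.0482,0,0],
    [0.02,-0.0482,0,0],
    [0,0,0,0]
  ],
  "fingers": -1,
  "newtons": 20
}}

```text
t: 2.35
position: [0.5881, 0.0256, 0.2906]
tool_rot: [[0.977, -0.212, -0.0], [-0.212, -0.977, 0.001], [-0.0, -0.001, -1.0]]
ft_force: [-0.1, -0.4, -0.5]
width: 0.0
grasp_force: 0.0
```

```bash
cat >> h.py <<'E'
def wproj(s,X):
    c=optics.get_calibration('wrist'); T=np.asarray(c['T_tool_cam']); R=np.asarray(s['tool_rot']); 
    Xt=(np.atleast_2d(X)-s['position'])@R; p=(Xt-T[:3,3])@T[:3,:3]; q=p@np.asarray(c['K']).T; return q[:,:2]/q[:,2:]
E
python3 - <<'E'
from h import *
from rig import get_state
import cv2
s=get_state(); im=optics.capture('wrist'); cv2.imwrite('pics/w1.png',im)
np.savez('w1.npz',p=s['position'],R=s['tool_rot'])
y=np.radians(-12.36);M=np.array([[np.cos(y),-np.sin(y),0],[np.sin(y),np.cos(y),0],[0,0,1]]);o=np.array([.7233,-.0064,0])
a=np.linspace(0,2*np.pi,60);c=.7071
for rr in (.024,.031):
  L=np.c_[-.141+rr*np.sin(a)*c,rr*np.cos(a),.089+rr*np.sin(a)*c]
  for u,v in wproj(s,L@M.T+o): cv2.circle(im,(int(round(u)),int(round(v))),0,(0,0,255),-1)
for k in (40,20,-20,-40):
  k=np.radians(k);u,v=wproj(s,M@[-.16*np.cos(k),.16*np.sin(k),.014]+o)[0];cv2.circle(im,(int(u),int(v)),3,(0,255,0),1)
cv2.imwrite('pics/w1o.png',cv2.resize(im,(800,600)))
E
```

```text
(no output)
```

View pics/w1o.png

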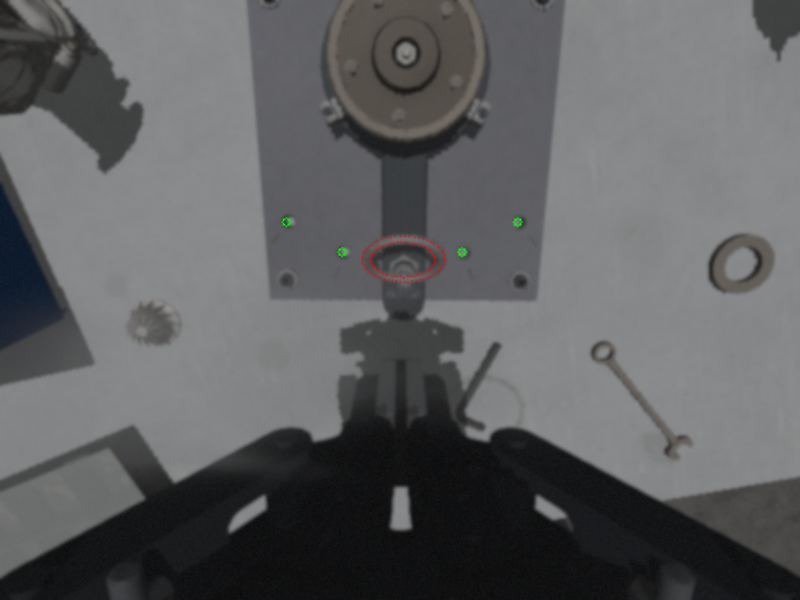

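The overlaid ring and hole predictions match the picture within a pixel or two (ring at (403,260), wheel at (153,322) on the robot's left). The pose is good, so I'm descending.

Emit:
{"op": "carry_out", "data": {
  "commands": [
    [-0.002,0.0023,0.04,0],
    [0,0,0.05,0],
    [0,0,0.05,0],
    [0,0,0.025,0],
    [0,0,0,0],
    [0,0,0,0]
  ]
}}

```text
t: 3.15
position: [0.5848, 0.0201, 0.1275]
tool_rot: [[0.976, -0.216, 0.001], [-0.216, -0.976, -0.0], [0.001, -0.0, -1.0]]
ft_force: [0.9, -0.6, -0.1]
width: 0.0001
grasp_force: 0.0
```

```bash
python3 - <<'E'
from h import *
from rig import get_state
import cv2
s=get_state(); im=optics.capture('wrist'); print(s['t'],s['position'],s['ft_force'])
a=im[150:420,180:380]; b=optics.capture('side')[180:280,230:340]
cv2.imwrite('pics/c2.png',np.hstack([cv2.resize(a,(400,540)),cv2.resize(b,(400,540))]))
E
```

```text
3.15 [0.5848019  0.02008196 0.12747202] [ 0.92785832 -0.6028543  -0.12633761]
```

View pics/c2.png

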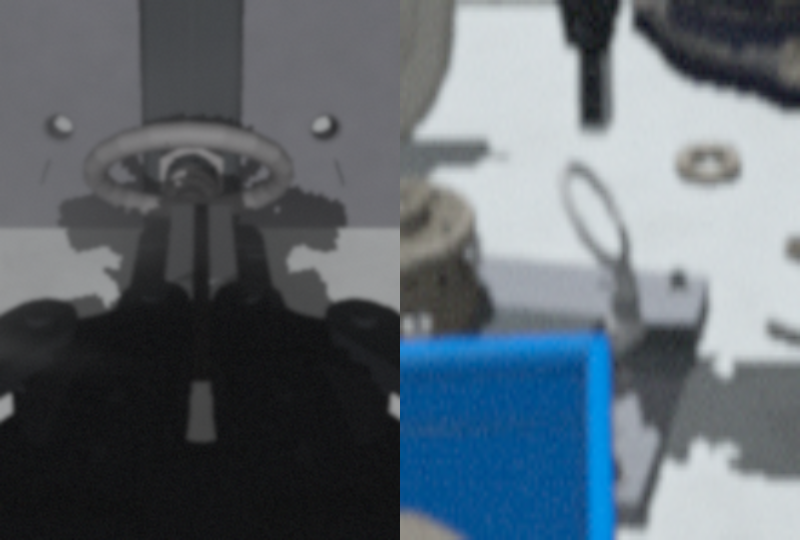

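The ring centre (column 188) is about 6 raw px left of the finger centre (column 200), which is ≈3 mm and agrees with the TCP reading. Correcting and going in.

Emit:
{"op": "carry_out", "data": {
  "commands": [
    [0,-0.0037,0,0],
    [0,0,0,0],
    [0,0,0.01,0],
    [0,0,0.01,0],
    [0,0,0.005,0],
    [0,0,0,0]
  ]
}}

```text
t: 4.0
position: [0.5845, 0.0245, 0.1004]
tool_rot: [[0.977, -0.215, -0.002], [-0.215, -0.977, 0.0], [-0.002, 0.0, -1.0]]
ft_force: [0.4, -0.5, 0.1]
width: -0.0003
grasp_force: 0.0
```

Emit:
{"op": "carry_out", "data": {
  "commands": [
    [0.002,0,0.005,0],
    [0,0,0.005,0],
    [0.001,0,0.005,0],
    [0,0,0.004,0],
    [0,0,0.004,0],
    [0,0,0,0]
  ]
}}

```text
t: 4.75
position: [0.5877, 0.0239, 0.0779]
tool_rot: [[0.977, -0.215, -0.001], [-0.215, -0.977, 0.0], [-0.001, -0.0, -1.0]]
ft_force: [0.1, -1.3, 0.1]
width: -0.0001
grasp_force: 0.0
```

Emit:
{"op": "carry_out", "data": {
  "commands": [
    [0.001,0,0.004,0],
    [0.001,0,0.004,0],
    [0.001,0,0.002,0],
    [0.0005,0,0,0],
    [0,0,0,0]
  ]
}}

```text
t: 5.38
position: [0.5886, 0.0235, 0.0674]
tool_rot: [[0.977, -0.215, -0.005], [-0.215, -0.977, 0.001], [-0.005, 0.0, -1.0]]
ft_force: [-4.7, 0.7, 1.0]
width: -0.0001
grasp_force: 0.0
```

Emit:
{"op": "carry_out", "data": {
  "commands": [
    [0.001,0,0,0],
    [0.001,0,0,0],
    [0,0,0,0]
  ]
}}

```text
t: 5.75
position: [0.5888, 0.0235, 0.0672]
tool_rot: [[0.977, -0.215, -0.009], [-0.215, -0.977, 0.001], [-0.009, 0.001, -1.0]]
ft_force: [-9.4, 3.1, 3.9]
width: -0.0001
grasp_force: 0.0
```

Emit:
{"op": "carry_out", "data": {
  "commands": [
    [0.001,0,0,0],
    [0.001,0,0,0],
    [0.001,0,0,0],
    [0,0,-0.001,0],
    [0,0,-0.001,0],
    [0,0,-0.001,0],
    [0,0,-0.001,0],
    [0,0,0,0]
  ]
}}

```text
t: 6.75
position: [0.5912, 0.0229, 0.0711]
tool_rot: [[0.976, -0.215, -0.01], [-0.215, -0.977, 0.001], [-0.01, 0.001, -1.0]]
ft_force: [-10.8, 2.2, 6.3]
width: 0.0003
grasp_force: 1.1
```

```bash
python3 - <<'E'
from h import *
import cv2
a=optics.capture('scene')[150:260,210:320]; b=optics.capture('side')[150:260,230:340]
cv2.imwrite('pics/c3.png',np.hstack([cv2.resize(x,(400,400),interpolation=cv2.INTER_CUBIC) for x in (a,b)]))
E
```

```text
(no output)
```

View pics/c3.png

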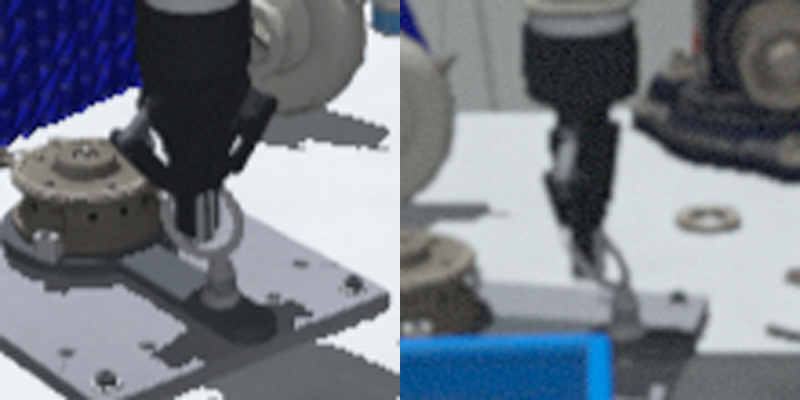

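The fingers are through the ring, but they widen above the tip and that pushes them off. I'll try a shallower contact on the straight pad part.

Emit:
{"op": "carry_out", "data": {
  "commands": [
    [-0.006,0,0,0],
    [0,0,-0.01,0],
    [0,0,-0.004,0],
    [0.003,0,0,0],
    [0.003,0,0,0],
    [0.002,0,0,0],
    [0,0,0,0]
  ]
}}

```text
t: 7.72
position: [0.592, 0.0228, 0.0858]
tool_rot: [[0.976, -0.215, -0.012], [-0.215, -0.977, 0.002], [-0.012, 0.001, -1.0]]
ft_force: [-15.4, 4.1, 11.9]
width: -0.0
grasp_force: 8.4
```

```bash
python3 - <<'E'
from h import *
from rig import get_state
import cv2
s=get_state()
for k in ('position','ft_force','moment','joints','effort'): print(k,np.round(s[k],4))
cv2.imwrite('pics/w4.png',cv2.resize(optics.capture('wrist')[100:400,130:430],(600,600),interpolation=cv2.INTER_CUBIC))
s=get_state(); print(s['position'],s['ft_force'])
E
```

```text
position [0.592  0.0228 0.0858]
ft_force [-15.4126   4.0551  11.9447]
moment [ 0.5113  2.3096 -0.0314]
joints [-4.50980e+00  2.95243e+01  9.53189e+01  7.30000e-02  5.58530e+01
  9.78850e+01]
effort [-2.66920e+00 -5.16493e+01 -2.91317e+01 -7.05500e-01 -5.56020e+00
  1.96000e-02]
[0.59196923 0.02281704 0.08574295] [-16.59282513   4.0309897   11.45343023]
```

View pics/w4.png

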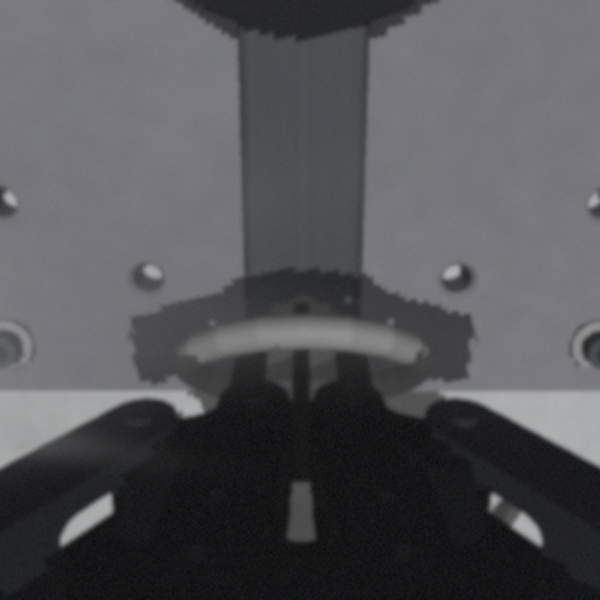

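Emit:
{"op": "carry_out", "data": {
  "commands": [
    [0,0,-0.001,0],
    [0,0,-0.001,0],
    [0,0,-0.001,0],
    [0,0,-0.001,0],
    [0,0,0,0]
  ]
}}

```text
t: 8.4
position: [0.5915, 0.0228, 0.0877]
tool_rot: [[0.976, -0.215, -0.014], [-0.215, -0.977, 0.002], [-0.014, 0.001, -1.0]]
ft_force: [-11.4, 4.0, -6.2]
width: 0.0002
grasp_force: 5.9
```

Vertical force is now −6 N, so friction is holding and the pin is being lifted. I'll add a little push and keep lifting.

Emit:
{"op": "carry_out", "data": {
  "commands": [
    [0.001,0,-0.0005,0],
    [0.001,0,-0.001,0],
    [0.0005,0,-0.001,0],
    [0.0005,0,-0.001,0],
    [0,0,0,0]
  ]
}}

```text
t: 9.02
position: [0.5916, 0.0227, 0.0902]
tool_rot: [[0.976, -0.215, -0.019], [-0.215, -0.977, 0.003], [-0.019, 0.001, -1.0]]
ft_force: [-15.2, 4.3, -4.9]
width: -0.0003
grasp_force: 8.1
```

Emit:
{"op": "carry_out", "data": {
  "commands": [
    [0.0005,0,-0.001,0],
    [0.0005,0,-0.001,0],
    [0.0005,0,-0.001,0],
    [0.0005,0,-0.001,0],
    [0,0,0,0]
  ]
}}

```text
t: 9.65
position: [0.5916, 0.0226, 0.0935]
tool_rot: [[0.976, -0.215, -0.023], [-0.215, -0.977, 0.003], [-0.023, 0.002, -1.0]]
ft_force: [-17.9, 5.6, -5.2]
width: -0.0004
grasp_force: 9.6
```

Emit:
{"op": "carry_out", "data": {
  "commands": [
    [0,0,-0.001,0],
    [0,0,-0.001,0],
    [0,0,-0.001,0],
    [0,0,-0.001,0],
    [0,0,-0.001,0],
    [0,0,0,0]
  ]
}}

```text
t: 10.4
position: [0.5917, 0.0226, 0.0984]
tool_rot: [[0.976, -0.215, -0.023], [-0.215, -0.977, 0.003], [-0.023, 0.002, -1.0]]
ft_force: [-18.4, 4.7, -6.8]
width: 0.0001
grasp_force: 9.5
```

Emit:
{"op": "carry_out", "data": {
  "commands": [
    [0,0,-0.001,0],
    [0,0,-0.001,0],
    [0,0,-0.0005,0],
    [0,0,0,0],
    [0,-0.0022,0,1],
    [0,-0.0022,0,1],
    [0,-0.0022,0,1],
    [0,0,0,0]
  ]
}}

```text
t: 11.4
position: [0.5932, 0.0289, 0.1008]
tool_rot: [[0.964, -0.266, -0.023], [-0.266, -0.964, 0.003], [-0.023, 0.003, -1.0]]
ft_force: [-18.7, 4.9, -6.8]
width: -0.0002
grasp_force: 9.4
```

Emit:
{"op": "carry_out", "data": {
  "commands": [
    [0.0001,-0.0045,0,2],
    [0.0001,-0.0045,0,2],
    [0.0001,-0.0045,0,2],
    [0.0001,-0.0045,0,2],
    [0.0001,-0.0045,0,2],
    [0.0001,-0.0045,0,2],
    [0,0,0,0]
  ]
}}

```text
t: 12.28
position: [0.6036, 0.0551, 0.1008]
tool_rot: [[0.887, -0.461, -0.022], [-0.461, -0.887, 0.005], [-0.022, 0.006, -1.0]]
ft_force: [-18.4, 10.0, -6.9]
width: 0.0001
grasp_force: 10.0
```

```bash
python3 - <<'E'
from h import *
from rig import get_state
import cv2
s=get_state(); p=np.array(s['position'])-[.7233,-.0064,0]
print('angle',np.degrees(np.arctan2(p[1],-p[0]))-12.36,np.hypot(*p[:2]),p,s['ft_force'])
im=optics.capture('scene'); cv2.imwrite('pics/s5.png',cv2.resize(im[165:275,160:335],(795,500),interpolation=cv2.INTER_CUBIC))
E
```

```text
angle 14.830604072730711 0.1345641165592578 [-0.11969361  0.06148935  0.10079396] [-18.35926697   9.95572181  -6.89478364]
```

View pics/s5.png

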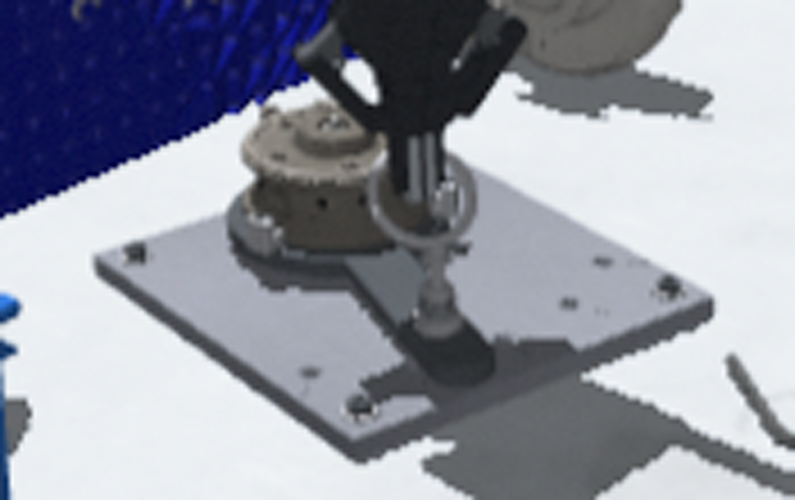

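The arm has swung close to the left hole with the pin raised; the collar is at about (437,290). Now the last 5° and then lower.

Emit:
{"op": "carry_out", "data": {
  "commands": [
    [0.0001,-0.0039,0,1.73],
    [0.0001,-0.0039,0,1.73],
    [0.0001,-0.0039,0,1.73],
    [0,0,0,0],
    [0,0,0.002,0],
    [0,0,0.002,0],
    [0,0,0.002,0],
    [0,0,0,0]
  ]
}}

```text
t: 13.32
position: [0.6097, 0.0655, 0.0949]
tool_rot: [[0.842, -0.539, -0.022], [-0.54, -0.842, 0.005], [-0.021, 0.007, -1.0]]
ft_force: [-16.9, 11.6, -4.9]
width: 0.0003
grasp_force: 10.5
```

```bash
python3 - <<'E'
from h import *
from rig import get_state
s=get_state(); p=np.array(s['position'])-[.7233,-.0064,0]
print('angle',np.degrees(np.arctan2(p[1],-p[0]))-12.43,np.hypot(*p[:2]),p,s['ft_force'])
E
```

```text
angle 19.913350380135498 0.13441957479672656 [-0.11356536  0.07191336  0.0949077 ] [-16.86002508  11.56318269  -4.90115204]
```

Emit:
{"op": "carry_out", "data": {
  "commands": [
    [0,0,0.002,0],
    [0,0,0.002,0],
    [0,0,0.002,0],
    [0,0,0.002,0],
    [0,0,0,0]
  ]
}}

```text
t: 13.95
position: [0.6097, 0.0656, 0.0871]
tool_rot: [[0.842, -0.539, -0.021], [-0.539, -0.842, 0.005], [-0.021, 0.007, -1.0]]
ft_force: [-17.9, 12.0, -4.1]
width: -0.0001
grasp_force: 10.6
```

Emit:
{"op": "carry_out", "data": {
  "commands": [
    [0,0,0.001,0],
    [0,0,0.001,0],
    [0,0,0,0],
    [-0.003,0,0,0],
    [-0.003,0,0,0],
    [-0.003,0,0,0],
    [-0.002,0,0,0],
    [0,0,0,0]
  ]
}}

```text
t: 14.95
position: [0.6105, 0.0681, 0.089]
tool_rot: [[0.842, -0.539, -0.002], [-0.539, -0.842, 0.0], [-0.002, 0.001, -1.0]]
ft_force: [-5.1, 1.0, -3.5]
width: -0.0002
grasp_force: 2.5
```

Emit:
{"op": "carry_out", "data": {
  "commands": [
    [-0.001,0,0.002,0],
    [-0.001,0.0005,0.001,0],
    [-0.001,0,0,0],
    [-0.001,0,0,0],
    [-0.001,0,0,0],
    [0,0,0,0],
    [0,0,0,0]
  ]
}}

```text
t: 15.82
position: [0.6071, 0.0702, 0.0863]
tool_rot: [[0.842, -0.539, 0.0], [-0.539, -0.842, 0.0], [0.0, -0.0, -1.0]]
ft_force: [0.0, -0.5, 0.4]
width: 0.0001
grasp_force: 0.0
```

```bash
python3 - <<'E'
from h import *
from rig import get_state
import cv2
s=get_state(); p=np.array(s['position'])-[.7233,-.0064,0]
print('angle',np.degrees(np.arctan2(p[1],-p[0]))-12.43,np.hypot(*p[:2]),p,s['ft_force'])
E
```

```text
angle 20.94534627009501 0.13919170028422687 [-0.11623685  0.07657234  0.08633585] [ 0.0104504  -0.46109578  0.43159518]
```

Emit:
{"op": "carry_out", "data": {
  "commands": [
    [-0.001,0.002,0,0],
    [0,0,0,0],
    [0,0,-0.01,0],
    [0,0,-0.01,0],
    [0,0,-0.015,0],
    [0,0,-0.03,0],
    [-0.01,0,-0.05,0],
    [-0.01,0,-0.05,0],
    [0,0,0,0]
  ]
}}

```text
t: 16.95
position: [0.5908, 0.0803, 0.2574]
tool_rot: [[0.842, -0.539, 0.01], [-0.539, -0.842, 0.0], [0.008, -0.006, -1.0]]
ft_force: [1.0, 0.1, -0.7]
width: 0.0001
grasp_force: 0.0
```

```bash
python3 - <<'E'
from h import *
from rig import get_state
import cv2
s=get_state(); im=optics.capture('wrist'); print(s['position'],s['ft_force'])
o=np.array([.7233,-.0064,0])
a=np.linspace(0,2*np.pi,60);c=.7071
y=np.radians(-12.36-20);M=np.array([[np.cos(y),-np.sin(y),0],[np.sin(y),np.cos(y),0],[0,0,1]])
im=cv2.resize(im[60:270,140:420],(800,600),interpolation=cv2.INTER_CUBIC); f=800/280
for dz,col in ((0,(0,0,255)),(.010,(0,255,0))):
  for rr in (.024,.031):
    L=np.c_[-.141+rr*np.sin(a)*c,rr*np.cos(a),.089+dz+rr*np.sin(a)*c]
    for u,v in wproj(s,L@M.T+o): cv2.circle(im,(int((u-140)*f),int((v-60)*f)),1,col,-1)
cv2.imwrite('pics/w6.png',im)
E
```

```text
[0.59078796 0.08034089 0.25738486] [ 0.97082226  0.142369   -0.73639907]
```

View pics/w6.png

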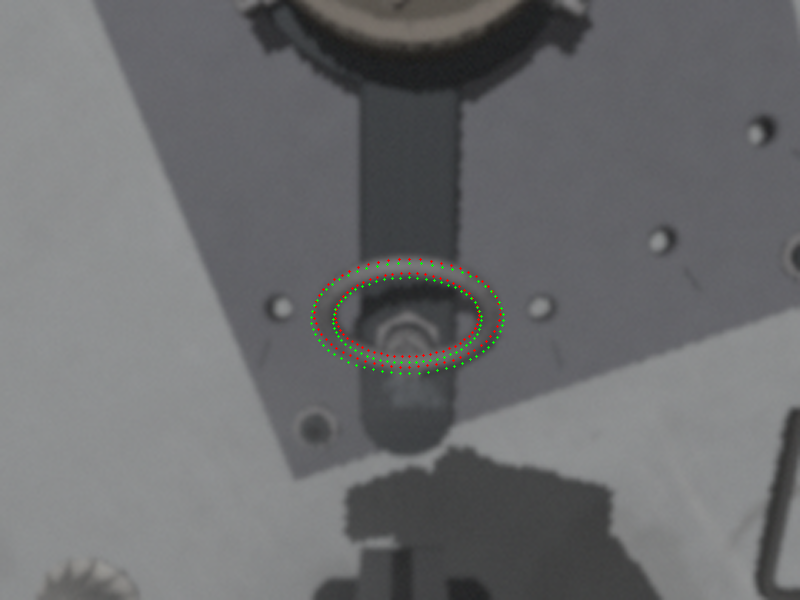

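Seen from above, the ring sits on the 20° prediction, centred at (408,316). Height can't be told from this view, so I'll use the scene camera for that.

```bash
python3 - <<'E'
from h import *
import cv2
im=optics.capture('scene'); o=np.array([.7233,-.0064,0])
a=np.linspace(0,2*np.pi,40);c=.7071
y=np.radians(-12.36-20);M=np.array([[np.cos(y),-np.sin(y),0],[np.sin(y),np.cos(y),0],[0,0,1]])
x0,y0,f=205,175,8
im=cv2.resize(im[y0:y0+75,x0:x0+95],None,fx=f,fy=f,interpolation=cv2.INTER_CUBIC)
for dz,col in ((0,(0,0,255)),(.010,(0,255,0))):
    L=np.c_[-.141+.0275*np.sin(a)*c,.0275*np.cos(a),.089+dz+.0275*np.sin(a)*c]
    for u,v in proj('scene',L@M.T+o): cv2.circle(im,(int((u-x0+.5)*f),int((v-y0+.5)*f)),2,col,-1)
cv2.imwrite('pics/s7.png',im)
E
```

View pics/s7.png

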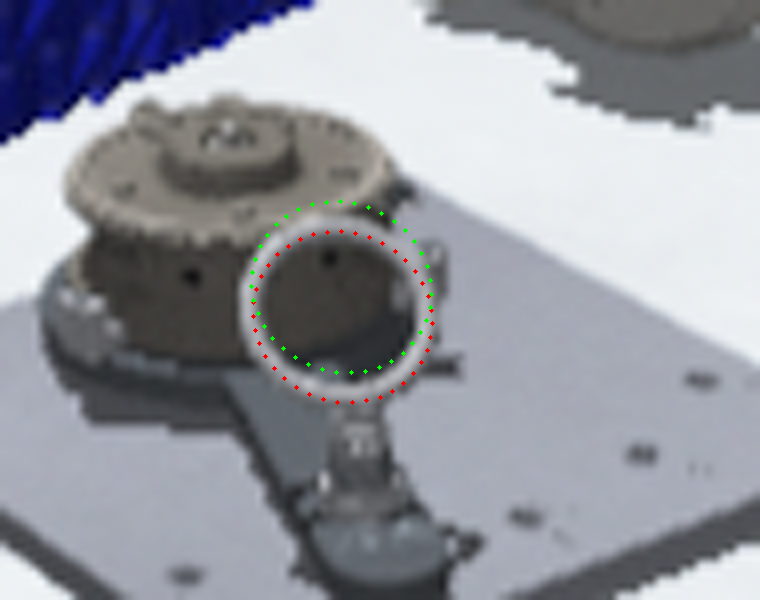

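```bash
python3 - <<'E'
from h import *
import cv2
from scipy.ndimage import map_coordinates as mc
from scipy.optimize import minimize
o=np.array([.7233,-.0064,0]);a=np.linspace(0,2*np.pi,120);c=.7071
def ringpx(n,th,dz,rr):
    y=np.radians(-12.36-th);M=np.array([[np.cos(y),-np.sin(y),0],[np.sin(y),np.cos(y),0],[0,0,1]])
    L=np.c_[-.141+rr*np.sin(a)*c,rr*np.cos(a),.089+dz+rr*np.sin(a)*c]
    return proj(n,L@M.T+o)
for n in ('scene','side'):
  for nm,im,t0 in (('orig',cv2.imread(f'pics/{n}0.png'),0),('now',optics.capture(n),20)):
    g=cv2.cvtColor(im,cv2.COLOR_BGR2GRAY).astype(float)
    S=lambda p,rr:mc(g,ringpx(n,p[0],p[1],rr).T[::-1],order=1)
    def cost(p):
        m=S(p,.0275); return -np.mean(np.minimum(abs(m-S(p,.0195)),40)) - 0*m.mean()+ .5*np.std(m)
    th=np.arange(t0-2,t0+2.1,.25); dz=np.arange(-.006,.0141,.0005)
    C=np.array([[cost((x,z)) for z in dz] for x in th]); i=np.unravel_index(C.argmin(),C.shape)
    print(n,nm,'th',th[i[0]],'dz',dz[i[1]],C.min(), 'best per dz at 0/3/6mm',[C[:,np.argmin(abs(dz-k))].min().round(1) for k in (0,.003,.006,.01)])
E
```

```text
scene orig th -1.0 dz 5.204170427930421e-18 -20.374515533051333 best per dz at 0/3/6mm [np.float64(-20.4), np.float64(-15.0), np.float64(-16.6), np.float64(-8.0)]
scene now th 20.0 dz 0.002000000000000007 -37.14052021986812 best per dz at 0/3/6mm [np.float64(-31.6), np.float64(-36.3), np.float64(-31.9), np.float64(-8.7)]
side orig th 0.0 dz 0.0060000000000000105 -23.661048453250476 best per dz at 0/3/6mm [np.float64(-20.0), np.float64(-19.2), np.float64(-23.7), np.float64(-21.4)]
side now th 19.75 dz -0.0004999999999999952 -22.03457905361623 best per dz at 0/3/6mm [np.float64(-21.9), np.float64(-18.1), np.float64(-14.4), np.float64(-15.7)]
```

The arm is clearly at the hole and the pin is in it, but the cameras leave about 2 mm of doubt. I'll tap the ring top gently from above: it should make contact at z≈0.112 if the pin is home.

Emit:
{"op": "carry_out", "data": {
  "commands": [
    [0.0185,0.001,0.04,0],
    [0.0185,0.001,0.04,0],
    [0,0,0.04,0],
    [0,0,0.015,0],
    [0,0,0,0],
    [0,0,0,0]
  ]
}}

```text
t: 17.9
position: [0.6189, 0.0584, 0.1173]
tool_rot: [[0.842, -0.539, 0.001], [-0.539, -0.842, 0.0], [0.001, -0.001, -1.0]]
ft_force: [0.5, -0.7, 0.0]
width: -0.0002
grasp_force: 0.0
```

Emit:
{"op": "carry_out", "data": {
  "commands": [
    [0,0,0.001,0],
    [0,0,0.001,0],
    [0,0,0.001,0],
    [0,0,0,0]
  ]
}}

```text
t: 18.4
position: [0.6181, 0.0583, 0.1133]
tool_rot: [[0.842, -0.539, -0.0], [-0.539, -0.842, 0.0], [-0.0, -0.0, -1.0]]
ft_force: [0.2, 0.0, -0.5]
width: -0.0001
grasp_force: 0.0
```

Emit:
{"op": "carry_out", "data": {
  "commands": [
    [0,0,0.0005,0],
    [0,0,0.0005,0],
    [0,0,0.0005,0],
    [0,0,0,0]
  ]
}}

```text
t: 18.9
position: [0.6184, 0.0582, 0.1122]
tool_rot: [[0.842, -0.539, 0.0], [-0.539, -0.842, 0.0], [0.0, -0.0, -1.0]]
ft_force: [-0.6, -0.1, 3.4]
width: 0.0001
grasp_force: 1.7
```

Contact at z≈0.112, so the pin is fully home. Retreating.

Emit:
{"op": "carry_out", "data": {
  "commands": [
    [0,0,-0.01,0],
    [0,0,-0.04,0],
    [0,0,-0.06,0],
    [-0.03,0,-0.05,0],
    [0,0,0,0],
    [0,0,0,0]
  ]
}}

```text
t: 19.65
position: [0.5928, 0.0744, 0.272]
tool_rot: [[0.842, -0.539, 0.001], [-0.539, -0.842, -0.0], [0.0, -0.0, -1.0]]
ft_force: [-0.9, -0.5, -0.1]
width: -0.0002
grasp_force: 0.0
```

```bash
python3 -c "
from rig import ctrl,get_state
s=get_state(); print(s['position'],s['ft_force']); print(ctrl.hand_in())"
```

```text
[0.59277955 0.07442412 0.27200687] [-0.87103714 -0.52440239 -0.07665769]
the job is handed in; nothing more can be done
None
```

The arm was turned one hole to the robot's left, the compressor wheel's side, with the pin home by a light tap on the ring, and I handed the job in at about 20 s clear of everything; no verdict came back.

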